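# Rebush the lacquer whirler

### The job

Rebush the small lacquer whirler: put the headed bronze bushing spigot-down into the bore of the stand's eccentric column, feeling for the hole, and press it squarely down against the spring ring until its shoulder is fully home on the column's face. Press gently: until the wheel head is on, bushing and stand must never bear on each other with more than 50 N in all. Then lift the wheel head out of its wooden block and set its spindle into the bushing so that its collar rests fully down on the bushing; leave the ink pot, the glue bottle and the sanding block where they are.

Things in the scene. Friction and masses are not known exactly. Their poses are not given: they have to be found in the camera images.
- stand: Grey whirler stand, fixed to the table: foot 144 mm across, 12 mm high; clamped on it an eccentric carrier: flange 104 mm across, top at 21 mm, and a column 60 mm across, its machined flat face 72 mm above the foot's underside, with an upright blind bore. Column and bore stand 3.5 mm off the foot's axis, in a direction that is not measured. Origin: centre of the foot's underside; z up.
- foot_axis (a point): Point on the foot's axis at the height of the column's face, 72 mm up; the bore's axis is 3.5 mm beside it. Bore 31.5 mm across, 55 mm deep, square-edged. Six sprung steel waves narrow it steadily from 31.4 mm (7 mm down) to 26 mm (31 mm down): the spigot enters freely 11 mm, then the push grows to 7-12 N; at home the waves alone squeeze with about 20 N. Friction holds the bushing.
- bushing: Loose headed bronze bushing, 120 g, standing upright on its spigot. Spigot 30 mm across and 30 mm long, its lower edge chamfered to 28.4 mm over 1.6 mm; head 46 mm across and 12 mm tall above it; 16 mm hole right through. Origin: centre of its lower end; z along its axis, towards the head.
- shoulder (a point): Point on the bushing's axis in the plane of its shoulder (the head's underside), 30 mm above the bushing's lower end and 12 mm below its top. When home it lies in the column's face.
- wheel_head: Loose aluminium wheel head, 280-460 g, hanging spindle-down in the wooden block. From below: spindle 14 mm across, 44 mm long, its tip tapered to 8 mm over 5 mm; collar 40 mm across, 6 mm tall; disc 110 mm across, 8 mm thick; round stub to grip, 34 mm across and 30 mm tall with a cork face. Total 88 mm. Origin: tip of the spindle; z up its axis.
- rest_face (a point): Point on the wheel head's axis at the underside of its collar, 44 mm above the spindle's tip. Home, it meets the top of the bushing, 12 mm above the column's face.
- block: Fixed wooden block 84 x 84 x 54 mm with an upright 22 mm hole that keeps the wheel head. Origin: centre of its underside; z up.
- ink_pot: Small white ink pot, 36 mm across, 34 mm tall, loose, a bystander. Origin: centre of its underside.
- glue_bottle: Glue bottle with a red spout, 41 mm across, 132 mm tall, loose, a bystander. Origin: centre of its underside.
- sanding_block: Cork sanding block 56 x 86 x 27 mm, loose, a bystander. Origin: centre of its underside.
There are look-alikes about, which are no part of the job. What is shaped like the stand but green is not meant.

How it is judged:
By the outcome, as a careful person would: the job done as asked, in the order asked, and still so for the second after the job is handed in, with the robot touching nothing.
It also fails if it takes over 72 s, if anything falls off the work surface, if the arm or the gripper's body presses on something with over 40 N, if the wrist force passes 120 N, or if a joint passes its speed limit or range.

### The arm

A 7-joint arm with a two-finger parallel gripper is mounted at the origin on the work surface; the furniture and walls round the work are solid. World frame = base frame: x ahead of the robot, y to its left, z up, the work surface at z = 0. Lengths are in m, angles in rad, forces in N, time in s.
With the tool pointing down it reaches from about 0.4 to 0.875 m from the base axis. Payload 6.5 kg.
Tool frame: the origin (TCP) lies between the finger pads; the fingertips stand env.finger_overhang ahead of it and the grasp point (between the pads) lies 6 mm ahead of it (env.finger_overhang is the distance from the TCP to the fingertips, in m); z points along the fingers, y is the line along which they close (so a half turn about z gives the same grasp; the last joint's range is limited). The gripper opens to 85 mm and grips with 20 to 120 N. Pads are 22 mm wide; open, the fingers measure 114 mm over their backs; the gripper's body (76 mm by 85 mm) begins 54 mm behind the grasp point. The pads swing forward as they close: fully open they stand 13 mm farther back than shut.
Start: joints at [1.143, 0.536, -0.004, 1.538, 0.003, 1.067, -0.071], TCP at [0.23, -0.608, 0.22] pointing down, gripper open.
Joint ranges: [-2.7, 2.7], [-0.37, 2.16], [-1.27, 1.26], [0.24, 2.4], [-1.31, 4.45], [0.19, 1.91], [-2.76, 2.76]. Speed limits (rad/s): [2.39, 2.39, 3.14, 3.14, 3.14, 3.14, 3.14].

### API

Orientations are given as a unit quaternion [x, y, z, w].
In Python, from rig import env, read_camera, calibration, spotter gives the robot as it stands.
- The arm moves only by the tool carry_out, never from a script. Its argument "motion" is a list of rows, each a list of 3 entries, a list of its own where there are three numbers: the turn, a rotation vector about the world's x, y, z in units of 6 degrees (1.0 is 6 degrees), then the shift along the world's x, y, z in m, then the gripper command: -1 is shut, 1 is fully open, values between are in proportion. In form: [[[rx, ry, rz], [tx, ty, tz], grip], ...]. A call has 1 to 5 rows; each row is the pose to reach, as a shift and turn from the pose commanded when the call began; what a row does not reach only later rows make up. A row lasts 1/12 s, in which the tool goes at most 41.7 mm and 7.16 degrees, less where a joint would pass 70% of its speed; a pose out of reach is approached as far as the arm can. A call with a gripper value outside its range is refused whole. The fingers move at their own pace and stop on an object; "newtons" is the grip in N (left out, the last holds). Time passes only in rows, so rows that repeat a pose let the fingers close. It gives the time, the measured TCP pose, the force, the opening and the grip force at its end, in the units of the state.
- env.sense(): the state, without advancing time (a new reading comes with each control period).
- read_camera(name): name is "scene" or "side" or "wrist"; returns (picture, depth): 400x640x3 uint8, blue, green, red; 400x640 float32, m along the optical axis (not along the pixel's ray), 0 where there is no reading.
- calibration(name): a dict with "K" (3x3 intrinsics, pixels), "rvec" (rotation vector, rad) and "tvec" (3), from world to camera coordinates, as OpenCV has them. Camera axes: x right, y down, z forward; pixel columns grow to the right and rows downward; lengths in m; the calibration is good to about 2 mm. A picture is of the moment at which its call begins: read the wrist's pose just before it. calibration takes no time and is no camera call; for the wrist camera it gives the pose at the moment of the call.
- env.close_job(): hands the job in; it is judged then, once.
Trained networks look in the newest picture that a camera, given by its name, has taken for a name from the list of things; names that differ only in an ending like _2 or _b are one class to them, and where a whole thing is asked for, a point or a joint stands for the part that bears it (a point fixed in the world has none). Each returns a list of dicts, best first, with "confidence" (0 to 1); they miss things now and then, are a little off and sometimes report something else, mostly with a low value. They report only what shows in the picture. A call takes as long as a camera call. They do not tell look-alikes from the thing itself.
- spotter.recognise(camera, target): "xyz" ([x, y, z] in m, in world coordinates, good to about 4 mm: the middle of the surface that is visible of it).
- spotter.landmark_of(camera, target): "xyz" ([x, y, z] in m, in world coordinates, good to about 4 mm: a listed point, or the origin of a listed thing).
The state is a dict: "t": time; "joint_positions": joint angles; "dq": joint speeds; "effort": joint torques, N m; "position": TCP position; "ee_rot": TCP orientation; "wrist_force": force on the tool from outside, world axes, zero at the start; "ft_torque": the same for the moment, N m; "opening": finger opening in m; "finger_force": force on a finger pad.
Only numpy, scipy, OpenCV 4.12 (cv2) and the standard library are available. Lean on these libraries where they do the work, as an engineer would, in place of code of your own. Each camera call takes 0.05 s, during which the arm holds its last target. There are 200 camera calls.

## Working session

There is one attempt and no reset: what is moved stays moved. The work goes in short steps, Python scripts to look and compute and a tool call to move; the robot and the scene stay as the last step left them, time stands still between calls to the robot, and variables do not carry over. Pictures are saved under pics/ and viewed, at most 10 in all, crops included, and the job is handed in when it is done.

Besides the shell and the picture viewer there is one more tool, called after ">>>" as name([rows], argument=value, ...), one row to a line, values as JSON. carry_out: Moves the arm, as the interface text tells. Its arguments: {"type":"object","properties":{"motion":{"type":"array"},"newtons":{"type":"number"}},"required":["motion"]}

```bash
mkdir -p pics; ls; cat > h.py <<'E'
import numpy as np, cv2
from rig import env, read_camera, calibration, spotter
from scipy.spatial.transform import Rotation as R
def cloud(name, save=None):
    c=calibration(name); im,d=read_camera(name)
    if save: cv2.imwrite('pics/'+save,im)
    K=np.array(c['K']); Rm=cv2.Rodrigues(np.array(c['rvec'],float))[0]; t=np.array(c['tvec'],float).ravel()
    v,u=np.mgrid[:d.shape[0],:d.shape[1]]
    P=np.stack([(u-K[0,2])/K[0,0]*d,(v-K[1,2])/K[1,1]*d,d],-1)
    W=(P-t)@Rm
    W[d==0]=np.nan
    return im,d,W
E
python3 - <<'E'
from h import *
s=env.sense(); print({k:np.round(v,3) for k,v in s.items()}, env.finger_overhang)
ims=[]
for c in ['scene','side']:
    im,d,W=cloud(c,c+'0.png'); ims.append(im)
    for n in ['stand','bushing','wheel_head','block','ink_pot','glue_bottle','sanding_block']:
        print(c,n,[(np.round(r['xyz'],3).tolist(),round(r['confidence'],2)) for r in spotter.landmark_of(c,n)][:4])
cv2.imwrite('pics/both.png',cv2.resize(np.vstack(ims),(480,600)))
E
```

```text
pics
{'t': np.float64(0.0), 'joint_positions': array([ 1.143,  0.537, -0.004,  1.539,  0.003,  1.067, -0.071]), 'dq': array([ 0.   ,  0.001, -0.002, -0.003,  0.   , -0.001,  0.001]), 'effort': array([-1.0000e-03, -5.8341e+01,  1.0480e+00, -2.5910e+01,  1.2000e-02,
        1.0000e-02,  0.0000e+00]), 'position': array([ 0.23 , -0.607,  0.219]), 'ee_rot': array([ 0.984,  0.18 , -0.   , -0.001]), 'wrist_force': array([-0.402, -0.135, -0.907]), 'ft_torque': array([ 0.002, -0.029,  0.005]), 'finger_force': np.float64(0.0), 'opening': np.float64(0.085)} 0.025
scene stand [([0.161, 0.32, -0.002], 0.77), ([0.542, 0.137, -0.002], 0.69)]
scene bushing [([0.492, 0.362, 0.002], 0.7)]
scene wheel_head [([0.471, -0.071, 0.01], 0.8)]
scene block [([0.471, -0.069, -0.005], 0.82)]
scene ink_pot [([0.379, 0.223, -0.001], 0.77)]
scene glue_bottle [([0.658, 0.258, 0.001], 0.74)]
scene sanding_block [([0.471, -0.071, -0.002], 0.74), ([0.395, 0.097, -0.001], 0.69)]
side stand [([0.544, 0.138, 0.001], 0.65), ([0.163, 0.317, -0.004], 0.59)]
side bushing [([0.493, 0.367, 0.001], 0.97), ([0.496, 0.365, 0.03], 0.75)]
side wheel_head [([0.468, -0.073, 0.008], 0.87), ([0.468, -0.072, -0.001], 0.25)]
side block [([0.471, -0.071, 0.001], 0.85), ([0.494, 0.368, 0.001], 0.26)]
side ink_pot [([0.381, 0.219, -0.001], 0.73)]
side glue_bottle [([0.657, 0.258, 0.0], 0.84)]
side sanding_block [([0.397, 0.099, -0.004], 0.69)]
```

View pics/scene0.png

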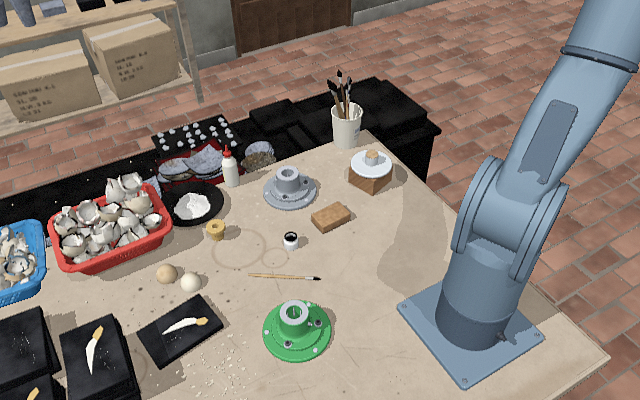

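View pics/side0.png

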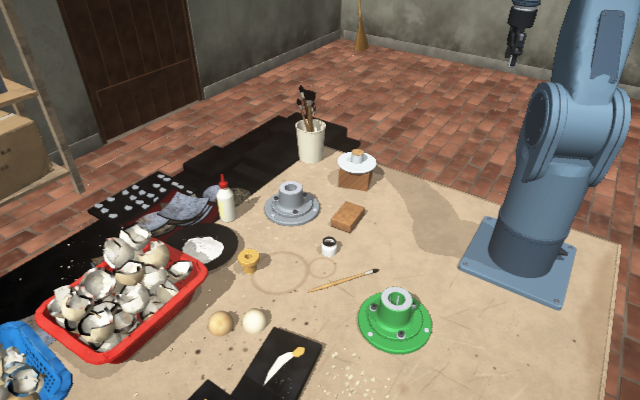

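```bash
python3 - <<'E'
from h import *
c=calibration('wrist'); Rm=cv2.Rodrigues(np.array(c['rvec'],float))[0]; t=np.array(c['tvec'],float).ravel()
s=env.sense(); T=R.from_quat(s['ee_rot']); 
print('cam in tool',T.inv().apply(-Rm.T@t-s['position']),'axes in tool',(T.inv().as_matrix()@Rm.T).round(3).tolist(), np.array(c['K'])[0,0]); print('tool axes',T.as_matrix().round(3).tolist())
im,d,W=cloud('scene')
print('brushpot',W[125,345],W[85,343])
m=(W[...,2]>.05)&(W[...,0]>.3)&(W[...,0]<1)&(abs(W[...,1])<.6)
g=np.round(W[m][:,:2]/.05).astype(int)
for k in sorted(set(map(tuple,g))): 
    q=W[m][(g==k).all(1)]
    if len(q)>5: print(np.array(k)*.05, q[:,2].max().round(3),end='; ')
E
```

```text
cam in tool [ 0.06944756  0.00068766 -0.1538098 ] axes in tool [[0.0, -0.962, -0.274], [1.0, -0.0, 0.001], [-0.001, -0.274, 0.962]] 292.29267656892824
tool axes [[0.935, 0.354, -0.0], [0.354, -0.935, -0.0], [-0.0, -0.0, -1.0]]
brushpot [ 0.61660422 -0.08041195  0.09286785] [ 1.94076333 -0.92521611 -0.75491265]
[ 0.4 -0.1] 0.071; [ 0.4  -0.05] 0.073; [ 0.45 -0.1 ] 0.103; [ 0.45 -0.05] 0.102; [0.45 0.  ] 0.072; [ 0.5 -0.1] 0.102; [ 0.5  -0.05] 0.101; [0.5 0. ] 0.073; [0.5 0.1] 0.076; [0.5  0.15] 0.075; [0.5  0.45] 0.079; [0.5 0.5] 0.08; [0.5  0.55] 0.086; [0.5 0.6] 0.132; [0.55 0.1 ] 0.076; [0.55 0.15] 0.078; [0.55 0.45] 0.089; [0.55 0.5 ] 0.109; [0.55 0.55] 0.132; [0.55 0.6 ] 0.139; [ 0.6  -0.15] 0.115; [ 0.6 -0.1] 0.129; [ 0.6  -0.05] 0.26; [0.6 0. ] 0.263; [0.6  0.45] 0.08; [0.6 0.5] 0.132; [0.6  0.55] 0.128; [0.6 0.6] 0.139; [ 0.65 -0.15] 0.201; [ 0.65 -0.1 ] 0.235; [ 0.65 -0.05] 0.133; [0.65 0.25] 0.134; [0.65 0.3 ] 0.082; [0.65 0.45] 0.08; [0.65 0.5 ] 0.15; [0.65 0.55] 0.151; [0.65 0.6 ] 0.132; [ 0.7  -0.15] 0.114; [ 0.7 -0.1] 0.233; [0.7  0.45] 0.08; [0.7 0.5] 0.136; [0.7  0.55] 0.129; [0.7 0.6] 0.079;
```

>>> carry_out([
  [[0,0,0],[0.018,0.036,0],1],
  [[0,0,0],[0.036,0.072,0],1],
  [[0,0,0],[0.054,0.108,0],1],
  [[0,0,0],[0.072,0.144,0],1],
  [[0,0,0],[0.09,0.18,0],1],
])

```text
t: 1.27
position: [0.3206, -0.4262, 0.2201]
ee_rot: [0.984, 0.18, 0.0, 0.0]
wrist_force: [1.1, -0.2, 0.3]
opening: 0.0853
finger_force: 0.0
```

>>> carry_out([
  [[0,0,0],[0.018,0.036,0],1],
  [[0,0,0],[0.036,0.072,0],1],
  [[0,0,0],[0.054,0.108,0],1],
  [[0,0,0],[0.072,0.144,0],1],
  [[0,0,0],[0.09,0.18,0],1],
])

```text
t: 1.68
position: [0.4107, -0.2462, 0.2204]
ee_rot: [0.984, 0.18, 0.0, 0.0]
wrist_force: [0.7, -1.0, -0.7]
opening: 0.0854
finger_force: 0.0
```

>>> carry_out([
  [[0,0,0],[0.008,0.038,0],1],
  [[0,0,0],[0.016,0.076,0],1],
  [[0,0,0],[0.024,0.114,0],1],
  [[0,0,0],[0.032,0.152,0],1],
  [[0,0,0],[0.04,0.19,0],1],
])

```text
t: 2.1
position: [0.4503, -0.0562, 0.2203]
ee_rot: [0.984, 0.18, 0.0, 0.0]
wrist_force: [1.2, -0.6, -0.5]
opening: 0.0854
finger_force: 0.0
```

>>> carry_out([
  [[0,0,0],[0.017,0.037,0],1],
  [[0,0,0],[0.034,0.074,0],1],
  [[0,0,0],[0.051,0.111,0],1],
  [[0,0,0],[0.068,0.148,0],1],
  [[0,0,0],[0.085,0.185,0],1],
])

```text
t: 2.52
position: [0.5357, 0.1289, 0.2202]
ee_rot: [0.984, 0.18, 0.0, 0.0]
wrist_force: [2.0, -0.5, 0.1]
opening: 0.0854
finger_force: 0.0
```

>>> carry_out([
  [[0,0,0],[0,0,0],1],
  [[0,0,0],[0,0,0],1],
  [[0,0,0],[0,0,0],1],
])

```text
t: 2.77
position: [0.5348, 0.1264, 0.2197]
ee_rot: [0.984, 0.18, -0.0, 0.0]
wrist_force: [0.3, 0.4, 0.9]
opening: 0.0854
finger_force: 0.0
```

```bash
python3 - <<'E'
from h import *
s=env.sense(); print(s['t'],s['position'].round(4),s['joint_positions'].round(2),s['wrist_force'].round(1))
im,d,W=cloud('wrist','w1.png')
z=W[...,2]; m=((z>.066)&(z<.078)&(np.hypot(W[...,0]-.543,W[...,1]-.138)<.045)).astype(np.uint8)
m=cv2.morphologyEx(m,cv2.MORPH_OPEN,np.ones((3,3)))
print('face z',np.median(z[m>0]),m.sum())
cs,h=cv2.findContours(m,cv2.RETR_CCOMP,cv2.CHAIN_APPROX_NONE)
zf=np.median(z[m>0])
c=calibration('wrist');K=np.array(c['K']);Rm=cv2.Rodrigues(np.array(c['rvec'],float))[0];t=np.array(c['tvec'],float).ravel()
def fit(P,it=3):
    for _ in range(it):
        A=np.c_[2*P,np.ones(len(P))]; x=np.linalg.lstsq(A,(P**2).sum(1),rcond=None)[0]
        r=np.sqrt(x[2]+x[0]**2+x[1]**2); e=np.hypot(*(P-x[:2]).T)-r; P=P[abs(e)<2*e.std()+1e-4]
    return x[:2],r,e.std()
for q in cs:
    if len(q)<30: continue
    uv=q[:,0,:].astype(float); ray=np.c_[(uv-K[[0,1],[2,2]])/K[[0,1],[0,1]],np.ones(len(uv))]@Rm
    C=-Rm.T@t; P=C+ray*((zf-C[2])/ray[:,2])[:,None]
    print(len(q),*fit(P[:,:2]))
E
```

```text
2.7667 [0.5348 0.1264 0.2197] [-0.02  0.39 -0.37  1.79  0.17  0.99 -1.67] [0.3 0.4 0.9]
face z 0.07181661482219963 1846
162 [0.54435415 0.13968759] 0.02926683502023176 0.00029891951640718375
84 [0.54454943 0.13972817] 0.015690897952103322 0.00030043610989118026
```

View pics/w1.png

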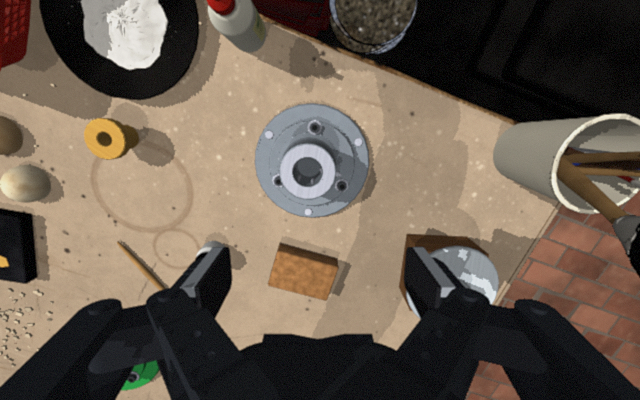

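>>> carry_out([
  [[0,0,0],[-0.009,0.039,0],1],
  [[0,0,0],[-0.018,0.078,0],1],
  [[0,0,0],[-0.027,0.117,0],1],
  [[0,0,0],[-0.036,0.156,0],1],
  [[0,0,0],[-0.045,0.195,0],1],
])

```text
t: 3.23
position: [0.4902, 0.3215, 0.2203]
ee_rot: [0.984, 0.178, 0.0, 0.001]
wrist_force: [0.8, 0.4, -0.4]
opening: 0.0856
finger_force: 0.0
```

>>> carry_out([
  [[0,0,0],[-0.005,0.03,-0.015],1],
  [[0,0,0],[-0.005,0.03,-0.03],1],
  [[0,0,0],[-0.005,0.03,-0.03],1],
  [[0,0,0],[-0.005,0.03,-0.03],1],
  [[0,0,0],[-0.005,0.03,-0.03],1],
])

```text
t: 3.65
position: [0.4865, 0.3497, 0.1907]
ee_rot: [0.984, 0.178, 0.0, 0.001]
wrist_force: [1.0, 0.6, 0.3]
opening: 0.0853
finger_force: 0.0
```

```bash
cat >> h.py <<'E'
def fit(P,it=3):
    for _ in range(it):
        A=np.c_[2*P,np.ones(len(P))]; x=np.linalg.lstsq(A,(P**2).sum(1),rcond=None)[0]
        r=np.sqrt(x[2]+x[0]**2+x[1]**2); e=np.hypot(*(P-x[:2]).T)-r; P=P[abs(e)<2*e.std()+1e-4]
    return x[:2].round(4),r.round(4),e.std().round(5)
def rings(save,c0,rad,z0,dz=.006,minlen=30):
    s=env.sense(); print(round(float(s['t']),2),s['position'].round(4),s['wrist_force'].round(1),s['opening'].round(4))
    c=calibration('wrist');im,d,W=cloud('wrist',save)
    z=W[...,2]; m=((abs(z-z0)<dz)&(np.hypot(W[...,0]-c0[0],W[...,1]-c0[1])<rad)).astype(np.uint8)
    m=cv2.morphologyEx(m,cv2.MORPH_OPEN,np.ones((3,3)))
    zf=np.median(z[m>0]); print('z',zf)
    K=np.array(c['K']);Rm=cv2.Rodrigues(np.array(c['rvec'],float))[0];t=np.array(c['tvec'],float).ravel()
    for q in cv2.findContours(m,cv2.RETR_CCOMP,cv2.CHAIN_APPROX_NONE)[0]:
        if len(q)<minlen: continue
        uv=q[:,0,:].astype(float); ray=np.c_[(uv-K[[0,1],[2,2]])/K[[0,1],[0,1]],np.ones(len(uv))]@Rm
        C=-Rm.T@t; P=C+ray*((zf-C[2])/ray[:,2])[:,None]
        print(len(q),*fit(P[:,:2]),'uv',uv.mean(0).round())
    return im,d,W
E
python3 -c "
from h import *
rings('w2.png',(.493,.365),.035,.042,.007,15)"
```

```text
Traceback (most recent call last):
  File "h.py", line 19, in rings
    s=env.sense(); print(round(float(s['t']),2),s['position'].round(4),s['wrist_force'].round(1),s['opening'].round(4))
                                                                                                 ^^^^^^^^^^^^^^^^^^
AttributeError: 'float' object has no attribute 'round'
```

```bash
sed -i "s/s\['opening'\].round(4))/round(float(s['opening']),4),s['joint_positions'].round(2))/" h.py
python3 -c "
from h import *
rings('w2.png',(.493,.365),.035,.042,.007,15)"
```

```text
3.65 [0.4865 0.3497 0.1907] [1.  0.6 0.3] 0.0853 [-0.4   0.52 -0.41  1.69  0.24  0.99 -2.11]
z 0.04168229932955955
121 [0.4935 0.3642] 0.0224 0.00028 uv [306. 173.]
42 [0.4938 0.3642] 0.008 0.00036 uv [306. 173.]
```

```bash
cat >> h.py <<'E'
def tips():
    s=env.sense(); im,d,W=cloud('wrist'); T=R.from_quat(s['ee_rot'])
    L=(W-s['position'])@T.as_matrix()
    m=(d>0)&(d<.24)&(L[...,2]<.06)&(abs(L[...,0])<.03)&(abs(L[...,1])<.06)
    for sg in (-1,1):
        q=L[m&(sg*L[...,1]>0)]
        if len(q): print(sg,len(q),'z max',np.sort(q[:,2])[-8:].round(4)[::3],'x',np.percentile(q[q[:,2]>q[:,2].max()-.006],[5,95],axis=0).round(4).tolist())
E
python3 -c "
from h import *
tips()"
```

```text
-1 18020 z max [-0.0243 -0.0242 -0.0238] x [[-0.0092, -0.0461, -0.0292], [0.0106, -0.0418, -0.0244]]
1 17011 z max [-0.0246 -0.0244 -0.0237] x [[-0.009, 0.0431, -0.0291], [0.0107, 0.0473, -0.0247]]
```

```bash
python3 -c "
from h import *
s=env.sense(); im,d,W=cloud('wrist'); T=R.from_quat(s['ee_rot'])
c=calibration('wrist')
for p in [(.011,.043,.012),(.011,.043,-.024),(-.011,.043,.012),(.011,-.043,.012),(.011,-.043,-.024)]:
    w=T.apply(p)+s['position']; print(p,cv2.projectPoints(w[None],np.array(c['rvec'],float),np.array(c['tvec'],float),np.array(c['K']),None)[0].ravel().round())
L=(W-s['position'])@T.as_matrix()
for u,v in [(215,250),(222,250),(220,255),(205,260),(215,275),(420,255),(425,262),(200,280)]: print(u,v,d[v,u],L[v,u].round(3))
cv2.imwrite('pics/w2c.png',cv2.resize(im[200:400,120:520],(800,400)))
"
```

```text
(0.011, 0.043, 0.012) [389. 218.]
(0.011, 0.043, -0.024) [406. 242.]
(-0.011, 0.043, 0.012) [386. 251.]
(0.011, -0.043, 0.012) [245. 217.]
(0.011, -0.043, -0.024) [228. 242.]
215 250 0.13351122 [ 0.011 -0.046 -0.032]
222 250 0.13344322 [ 0.011 -0.043 -0.032]
220 255 0.12847126 [ 0.011 -0.042 -0.037]
205 260 0.12527855 [ 0.01  -0.048 -0.04 ]
215 275 0.12077045 [ 0.006 -0.042 -0.046]
420 255 0.12915362 [ 0.011  0.046 -0.036]
425 262 0.122508936 [ 0.011  0.046 -0.043]
200 280 0.10924905 [ 0.011 -0.043 -0.057]
```

View pics/w2c.png

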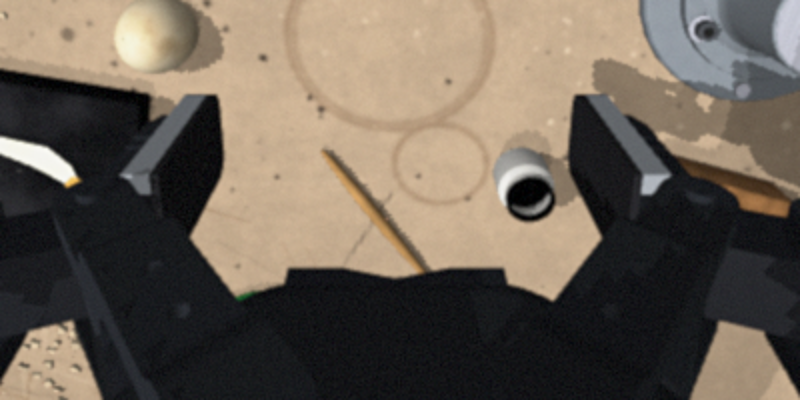

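```bash
python3 -c "
from h import *
s=env.sense(); T=R.from_quat(s['ee_rot'])
for n in ['scene','side']:
    im,d,W=cloud(n); L=(W-s['position'])@T.as_matrix()
    m=(abs(L[...,0])<.04)&(abs(L[...,1])<.075)&(L[...,2]>-.15)&(L[...,2]<.1)
    q=L[m]; print(n,m.sum()); i=np.argsort(q[:,2])[::-1]
    print(q[i][:40:4].round(3).tolist())
    v,u=np.where(m)
    if len(u): 
        a,b=max(v.min()-15,0),v.max()+15; cc,e=max(u.min()-15,0),u.max()+15
        cv2.imwrite('pics/g_'+n+'.png',cv2.resize(im[a:b,cc:e],None,fx=4,fy=4)); print(a,b,cc,e)
"
```

```text
scene 1783
[[0.01, 0.045, -0.023], [-0.006, 0.042, -0.027], [-0.005, 0.044, -0.028], [0.004, 0.044, -0.03], [-0.01, -0.043, -0.031], [-0.013, 0.046, -0.032], [-0.01, -0.048, -0.032], [0.002, -0.055, -0.033], [0.004, 0.044, -0.033], [-0.008, 0.048, -0.034]]
100 198 157 250
side 1857
[[-0.002, -0.048, -0.022], [0.006, 0.044, -0.024], [-0.004, -0.05, -0.024], [-0.006, 0.046, -0.025], [0.002, 0.043, -0.025], [-0.009, 0.041, -0.026], [-0.013, -0.045, -0.027], [0.007, 0.045, -0.028], [-0.01, 0.041, -0.028], [-0.009, 0.044, -0.029]]
114 217 205 279
```

>>> carry_out([
  [[0,0,0],[0,0,0],0.09],
  [[0,0,0],[0,0,0],0.09],
  [[0,0,0],[0,0,0],0.09],
  [[0,0,0],[0,0,0],0.09],
  [[0,0,0],[0,0,0],0.09],
], newtons=50)

```text
t: 4.32
position: [0.485, 0.3521, 0.19]
ee_rot: [0.984, 0.18, -0.0, 0.0]
wrist_force: [0.8, 0.5, 0.1]
opening: 0.0463
finger_force: 0.0
```

```bash
python3 -c "
from h import *
tips();s=env.sense();print(s['opening'],s['position'])
rings('w3.png',(.493,.365),.035,.042,.007,15)"
```

```text
-1 23261 z max [-0.0144 -0.014  -0.0134] x [[-0.0091, -0.0269, -0.0191], [0.0109, -0.0224, -0.014]]
1 23165 z max [-0.0143 -0.0141 -0.0137] x [[-0.0092, 0.0239, -0.019], [0.0108, 0.0298, -0.0141]]
0.04630847084267893 [0.485036   0.3520942  0.18993812]
4.37 [0.485  0.3521 0.1899] [-0.3  0.1  0.3] 0.0463 [-0.4   0.52 -0.41  1.69  0.24  0.99 -2.11]
z 0.04171396540188219
127 [0.4934 0.3642] 0.0223 0.00031 uv [308. 172.]
42 [0.4937 0.3644] 0.008 0.00038 uv [309. 173.]
```

>>> carry_out([
  [[0,0,0],[0.0076,0.0128,-0.03],0.55],
  [[0,0,0],[0.0076,0.0128,-0.065],0.55],
  [[0,0,0],[0.0076,0.0128,-0.1],0.55],
  [[0,0,0],[0.0076,0.0128,-0.13],0.55],
  [[0,0,0],[0.0076,0.0128,-0.14],0.55],
])

```text
t: 4.83
position: [0.4901, 0.3627, 0.0455]
ee_rot: [0.984, 0.18, -0.003, 0.002]
wrist_force: [0.2, -0.5, -0.5]
opening: 0.0661
finger_force: 0.0
```

>>> carry_out([
  [[0,0,0],[0,0,-0.01],0.55],
  [[0,0,0],[0,0,-0.02],0.55],
  [[0,0,0],[0,0,-0.029],0.55],
  [[0,0,0],[0,0,-0.03],0.55],
  [[0,0,0],[0,0,-0.03],0.55],
])

```text
t: 5.25
position: [0.493, 0.3651, 0.0204]
ee_rot: [0.984, 0.18, 0.0, -0.0]
wrist_force: [0.3, 0.3, -0.2]
opening: 0.0663
finger_force: 0.0
```

>>> carry_out([
  [[0,0,0],[0,0,0],0.25],
  [[0,0,0],[0,0,0],0.1],
  [[0,0,0],[0,0,0],-0.1],
  [[0,0,0],[0,0,0],-0.1],
  [[0,0,0],[0,0,0],-0.1],
], newtons=50)

```text
t: 5.67
position: [0.4935, 0.3654, 0.0214]
ee_rot: [0.984, 0.18, 0.001, -0.0]
wrist_force: [-0.9, -0.8, 6.0]
opening: 0.0425
finger_force: 49.9
```

>>> carry_out([
  [[0,0,0],[0,0,0],-0.1],
  [[0,0,0],[0,0,0.02],-0.1],
  [[0,0,0],[0,0,0.05],-0.1],
  [[0,0,0],[0,0,0.05],-0.1],
  [[0,0,0],[0,0,0.05],-0.1],
])

```text
t: 6.08
position: [0.494, 0.3659, 0.0721]
ee_rot: [0.984, 0.18, 0.002, -0.001]
wrist_force: [-0.1, -0.3, -2.5]
opening: 0.0429
finger_force: 51.3
```

```bash
python3 -c "
from h import *
s=env.sense();p=s['position'];print(p,s['finger_force'])
im,d,W=rings('w4.png',p[:2],.035,.092,.006,15)
tips()"
```

```text
[0.49395211 0.36591735 0.07206538] 51.26346308737993
6.08 [0.494  0.3659 0.0721] [-0.1 -0.3 -2.5] 0.0429 [-0.45  0.69 -0.36  1.72  0.33  0.79 -2.18]
z 0.0921163631009881
21 [0.5107 0.3367] 0.0017 0.00027 uv [382. 250.]
21 [0.4877 0.3977] 0.0018 0.00039 uv [252. 249.]
325 [0.4946 0.3654] 0.0229 0.00065 uv [317. 255.]
79 [0.495  0.3655] 0.0071 0.00041 uv [317. 258.]
-1 26291 z max [0.0192 0.02   0.0206] x [[0.0117, -0.0069, 0.0165], [0.014, -0.0002, 0.0206]]
1 26478 z max [0.0193 0.0198 0.0204] x [[0.0117, 0.0004, 0.0159], [0.0139, 0.0083, 0.0203]]
```

View pics/w4.png

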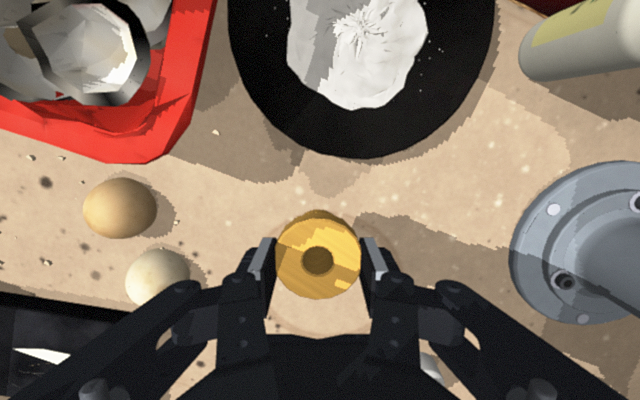

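>>> carry_out([
  [[0,0,0],[0,0,0.035],-0.1],
  [[0,0,0],[0,-0.01,0.07],-0.1],
  [[0,0,0],[0,-0.05,0.07],-0.1],
  [[0,0,0],[0.002,-0.09,0.07],-0.1],
  [[0,0,0],[0.003,-0.13,0.07],-0.1],
])

```text
t: 6.6
position: [0.4951, 0.2334, 0.1395]
ee_rot: [0.984, 0.181, -0.0, 0.0]
wrist_force: [0.9, -0.7, -0.8]
opening: 0.0427
finger_force: 51.6
```

>>> carry_out([
  [[0,0,0],[0.001,-0.04,0],-0.1],
  [[0,0,0],[0.002,-0.08,0],-0.1],
  [[0,0,0],[0.002,-0.105,0],-0.1],
  [[0,0,0],[0.002,-0.113,0],-0.1],
  [[0,0,0],[0.002,-0.113,0],-0.1],
])

```text
t: 7.02
position: [0.4971, 0.1186, 0.139]
ee_rot: [0.984, 0.178, -0.001, 0.001]
wrist_force: [0.3, 0.5, -1.1]
opening: 0.0428
finger_force: 51.6
```

>>> carry_out([
  [[0,0,0],[0,0,0],-0.1],
  [[0,0,0],[0,0,0],-0.1],
  [[0,0,0],[0,0,0],-0.1],
  [[0,0,0],[0,0,0],-0.1],
  [[0,0,0],[0,0,0],-0.1],
])

```text
t: 7.43
position: [0.4976, 0.1231, 0.1399]
ee_rot: [0.984, 0.181, 0.0, -0.0]
wrist_force: [0.3, -0.4, -1.3]
opening: 0.0428
finger_force: 51.6
```

```bash
python3 -c "
from h import *
s=env.sense();p=s['position'];T=R.from_quat(s['ee_rot']);print(T.as_matrix().round(4).tolist())
im,d,W=rings('w5.png',p[:2],.0195,p[2]+.02,.005,15)
m=(abs(W[...,2]-p[2]-.02)<.005)&(np.hypot(W[...,0]-p[0],W[...,1]-p[1])<.0195)
P=W[m];A=np.c_[P[:,:2]-p[:2],np.ones(len(P))];print('tilt',np.linalg.lstsq(A,P[:,2],rcond=None)[0].round(4))
rings('w5b.png',(.5445,.1397),.045,.072,.006,15)
rings('w5c.png',p[:2],.03,p[2]+.02,.005,15)
"
```

```text
[[0.9346, 0.3556, -0.0001], [0.3556, -0.9346, 0.0004], [0.0001, -0.0004, -1.0]]
7.43 [0.4976 0.1231 0.1399] [ 0.3 -0.4 -1.3] 0.0428 [-0.01  0.45 -0.39  1.95  0.23  0.79 -1.75]
z 0.16004093060506897
221 [0.4976 0.1231] 0.0192 0.0002 uv [316. 258.]
82 [0.4983 0.1225] 0.0073 0.00034 uv [318. 259.]
tilt [0.008  0.0018 0.16  ]
7.48 [0.4976 0.1227 0.14  ] [ 0.1 -0.4 -1.2] 0.0427 [-0.01  0.45 -0.39  1.95  0.23  0.79 -1.75]
z 0.07190630563158225
226 [0.5439 0.1405] 0.0293 0.00021 uv [316. 142.]
119 [0.5442 0.1407] 0.0156 0.00021 uv [317. 143.]
7.53 [0.4976 0.1225 0.14  ] [ 0.3  0.5 -1.5] 0.0427 [-0.01  0.45 -0.39  1.95  0.23  0.79 -1.75]
z 0.16005850994781604
329 [0.498  0.1219] 0.0227 0.00057 uv [317. 254.]
90 [0.4985 0.1221] 0.0074 0.00036 uv [317. 257.]
```

View pics/w5.png

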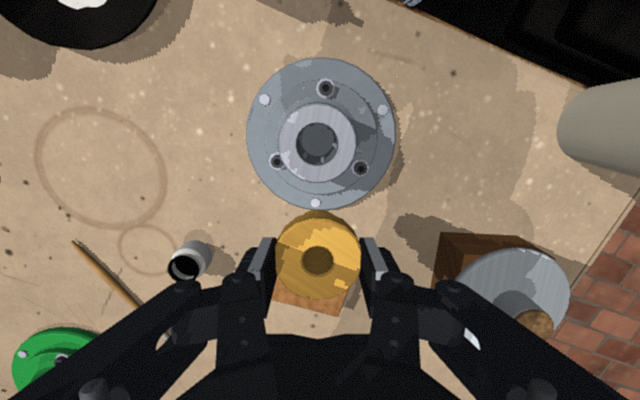

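>>> carry_out([
  [[0,0,0],[0.03,0.012,0],-0.1],
  [[0,0,0],[0.046,0.0186,-0.01],-0.1],
  [[0,0,0],[0.046,0.0186,-0.03],-0.1],
  [[0,0,0],[0.046,0.0186,-0.04],-0.1],
  [[0,0,0],[0.046,0.0186,-0.04],-0.1],
])

```text
t: 8.0
position: [0.5413, 0.1397, 0.0975]
ee_rot: [0.984, 0.18, -0.003, 0.0]
wrist_force: [-0.6, -0.2, -2.5]
opening: 0.0429
finger_force: 51.6
```

>>> carry_out([
  [[0,0,0],[0,0,0],-0.1],
  [[0,0,0],[0,0,0],-0.1],
  [[0,0,0],[0,0,0],-0.1],
  [[0,0,0],[0,0,0],-0.1],
])

```text
t: 8.33
position: [0.544, 0.1405, 0.1009]
ee_rot: [0.984, 0.18, 0.001, -0.0]
wrist_force: [0.7, -0.2, -1.8]
opening: 0.0427
finger_force: 51.6
```

>>> carry_out([
  [[0,0,0],[0,0,-0.002],-0.1],
  [[0,0,0],[0,0,-0.004],-0.1],
  [[0,0,0],[0,0,-0.006],-0.1],
  [[0,0,0],[0,0,-0.008],-0.1],
  [[0,0,0],[0,0,-0.008],-0.1],
])

```text
t: 8.75
position: [0.5435, 0.1406, 0.0916]
ee_rot: [0.984, 0.18, -0.0, -0.0]
wrist_force: [0.9, 0.5, -1.0]
opening: 0.043
finger_force: 51.6
```

>>> carry_out([
  [[0,0,0],[0,0,-0.001],-0.1],
  [[0,0,0],[0,0,-0.002],-0.1],
  [[0,0,0],[0,0,-0.003],-0.1],
  [[0,0,0],[0,0,-0.004],-0.1],
  [[0,0,0],[0,0,-0.004],-0.1],
])

```text
t: 9.17
position: [0.5436, 0.1406, 0.0878]
ee_rot: [0.984, 0.18, -0.0, -0.0]
wrist_force: [-0.0, 0.3, -0.2]
opening: 0.043
finger_force: 51.6
```

>>> carry_out([
  [[0,0,0],[0,0,-0.0015],-0.1],
  [[0,0,0],[0,0,-0.003],-0.1],
  [[0,0,0],[0,0,-0.0045],-0.1],
  [[0,0,0],[0,0,-0.006],-0.1],
  [[0,0,0],[0,0,-0.006],-0.1],
], newtons=70)

```text
t: 9.58
position: [0.5436, 0.1407, 0.0817]
ee_rot: [0.984, 0.18, -0.0, -0.0]
wrist_force: [1.1, 1.6, -1.4]
opening: 0.0419
finger_force: 71.0
```

>>> carry_out([
  [[0,0,0],[0,0,-0.001],-0.1],
  [[0,0,0],[0,0,-0.002],-0.1],
  [[0,0,0],[0,0,-0.003],-0.1],
  [[0,0,0],[0,0,-0.004],-0.1],
  [[0,0,0],[0,0,-0.004],-0.1],
])

```text
t: 10.0
position: [0.5436, 0.1407, 0.0778]
ee_rot: [0.984, 0.18, -0.0, -0.0]
wrist_force: [0.1, 1.8, -1.5]
opening: 0.0424
finger_force: 71.0
```

>>> carry_out([
  [[0,0,0],[0,0,-0.001],-0.1],
  [[0,0,0],[0,0,-0.002],-0.1],
  [[0,0,0],[0,0,-0.003],-0.1],
  [[0,0,0],[0,0,-0.004],-0.1],
  [[0,0,0],[0,0,-0.004],-0.1],
])

```text
t: 10.42
position: [0.5437, 0.1408, 0.0739]
ee_rot: [0.984, 0.18, 0.0, -0.0]
wrist_force: [0.1, 2.6, 0.0]
opening: 0.0421
finger_force: 71.2
```

>>> carry_out([
  [[0,0,0],[0,0,-0.001],-0.1],
  [[0,0,0],[0,0,-0.002],-0.1],
  [[0,0,0],[0,0,-0.003],-0.1],
  [[0,0,0],[0,0,-0.003],-0.1],
  [[0,0,0],[0,0,-0.003],-0.1],
])

```text
t: 10.83
position: [0.5438, 0.1407, 0.071]
ee_rot: [0.984, 0.18, 0.0, -0.0]
wrist_force: [0.4, 3.5, 2.4]
opening: 0.0422
finger_force: 71.3
```

>>> carry_out([
  [[0,0,0],[0,0.0005,-0.001],-0.1],
  [[0,0,0],[0,0.0005,-0.002],-0.1],
  [[0,0,0],[0,0.0005,-0.003],-0.1],
  [[0,0,0],[0,0.0005,-0.004],-0.1],
  [[0,0,0],[0,0.0005,-0.004],-0.1],
])

```text
t: 11.25
position: [0.544, 0.141, 0.0672]
ee_rot: [0.984, 0.18, 0.0, 0.0]
wrist_force: [0.2, 3.1, 3.7]
opening: 0.042
finger_force: 71.6
```

>>> carry_out([
  [[0,0,0],[0,0,-0.0007],-0.1],
  [[0,0,0],[0,0,-0.0015],-0.1],
  [[0,0,0],[0,0,-0.002],-0.1],
  [[0,0,0],[0,0,-0.002],-0.1],
  [[0,0,0],[0,0,-0.002],-0.1],
])

```text
t: 11.67
position: [0.5442, 0.141, 0.0655]
ee_rot: [0.984, 0.18, 0.0, 0.0]
wrist_force: [0.1, 2.1, 7.8]
opening: 0.0418
finger_force: 72.0
```

>>> carry_out([
  [[0,0,0],[0,0,-0.0005],-0.1],
  [[0,0,0],[0,0,-0.001],-0.1],
  [[0,0,0],[0,0,-0.0015],-0.1],
  [[0,0,0],[0,0,-0.0015],-0.1],
  [[0,0,0],[0,0,-0.0015],-0.1],
])

```text
t: 12.08
position: [0.5443, 0.1411, 0.0643]
ee_rot: [0.984, 0.18, 0.001, 0.0]
wrist_force: [-1.1, 2.2, 9.0]
opening: 0.0419
finger_force: 72.2
```

```bash
python3 -c "
from h import *
s=env.sense();p=s['position']
im,d,W=rings('w6.png',p[:2],.0195,p[2]+.02,.005,15)
m=(abs(W[...,2]-p[2]-.02)<.005)&(np.hypot(W[...,0]-p[0],W[...,1]-p[1])<.0195)
P=W[m];A=np.c_[P[:,:2]-p[:2],np.ones(len(P))];print('tilt',np.linalg.lstsq(A,P[:,2],rcond=None)[0].round(4))
print(s['ft_torque'])
"
```

```text
12.08 [0.5443 0.1411 0.0643] [-1.1  2.2  9. ] 0.0419 [-0.08  0.63 -0.34  1.86  0.31  0.7  -1.8 ]
z 0.08424826964837907
216 [0.5444 0.1411] 0.0192 0.00021 uv [316. 258.]
85 [0.5452 0.1407] 0.0073 0.00036 uv [318. 257.]
tilt [0.0085 0.0047 0.0842]
[ 0.5795206   0.13560472 -0.09766107]
```

>>> carry_out([
  [[0,0,0],[0,0,-0.0004],-0.1],
  [[0,0,0],[0,0,-0.0008],-0.1],
  [[0,0,0],[0,0,-0.0012],-0.1],
  [[0,0,0],[0,0,-0.0012],-0.1],
])

```text
t: 12.47
position: [0.5444, 0.1412, 0.0636]
ee_rot: [0.984, 0.18, 0.001, 0.0]
wrist_force: [-2.3, 2.3, 15.0]
opening: 0.0417
finger_force: 72.8
```

>>> carry_out([
  [[0,0,0],[0,0,-0.0004],-0.1],
  [[0,0,0],[0,0,-0.0008],-0.1],
  [[0,0,0],[0,0,-0.0008],-0.1],
])

```text
t: 12.72
position: [0.5445, 0.1412, 0.0636]
ee_rot: [0.984, 0.18, 0.001, 0.0]
wrist_force: [-5.6, 0.5, 22.3]
opening: 0.0418
finger_force: 73.6
```

>>> carry_out([
  [[0,0,0],[0,0,0.001],-0.1],
  [[0,0,0],[0,0,0.001],0.3],
  [[0,0,0],[0,0,0.001],0.6],
  [[0,0,0],[0,0,0.001],0.6],
  [[0,0,0],[0,0,0.001],0.6],
])

```text
t: 13.13
position: [0.5431, 0.14, 0.0618]
ee_rot: [0.984, 0.18, -0.001, 0.0]
wrist_force: [-0.5, 0.4, 0.4]
opening: 0.0682
finger_force: 0.0
```

>>> carry_out([
  [[0,0,0],[0,0,0.01],0.6],
  [[0,0,0],[0,0,0.04],0.6],
  [[0,0,0],[-0.005,-0.003,0.08],0.6],
  [[0,0,0],[-0.02,-0.007,0.11],0.6],
  [[0,0,0],[-0.02,-0.007,0.11],0.6],
])

```text
t: 13.55
position: [0.5252, 0.1346, 0.1787]
ee_rot: [0.984, 0.18, 0.004, 0.0]
wrist_force: [0.9, 1.0, -0.6]
opening: 0.068
finger_force: 0.0
```

```bash
python3 -c "
from h import *
s=env.sense();p=[.5445,.1405]
im,d,W=rings('w7.png',p,.035,.084,.005,15)
r=np.hypot(W[...,0]-p[0],W[...,1]-p[1])
for n,m in [('top',(abs(W[...,2]-.084)<.005)&(r<.0195)),('face',(abs(W[...,2]-.072)<.005)&(r>.025)&(r<.028)),('flange',(abs(W[...,2]-.021)<.004)&(r>.035)&(r<.049))]:
  P=W[m];A=np.c_[P[:,:2]-p[:2],np.ones(len(P))];print(n,len(P),np.linalg.lstsq(A,P[:,2],rcond=None)[0].round(4))
cv2.imwrite('pics/w7c.png',cv2.resize(im[100:300,200:440],(720,600)))
"
```

```text
13.55 [0.5252 0.1346 0.1787] [ 0.9  1.  -0.6] 0.068 [-0.02  0.43 -0.41  1.85  0.22  0.89 -1.73]
z 0.08437035690921468
146 [0.5438 0.1403] 0.0223 0.00029 uv [318. 177.]
53 [0.5441 0.1404] 0.008 0.00028 uv [318. 177.]
top 1334 [0.0162 0.004  0.0844]
face 511 [ 0.0001 -0.0005  0.072 ]
flange 2307 [ 0.0031 -0.0009  0.021 ]
```

View pics/w7c.png

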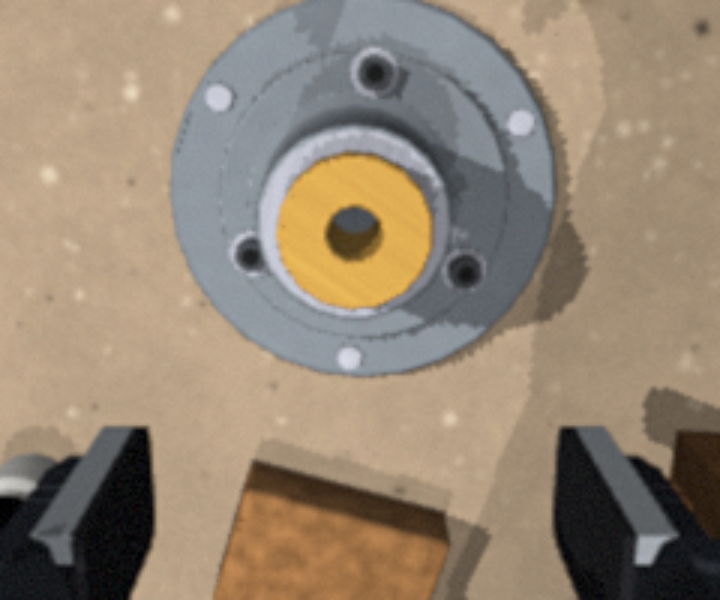

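>>> carry_out([
  [[0,0,0],[0.0284,0.01,-0.02],-1],
  [[0,0,0],[0.0284,0.01,-0.04],-1],
  [[0,0,0],[0.0284,0.01,-0.06],-1],
  [[0,0,0],[0.0284,0.01,-0.08],-1],
  [[0,0,0],[0.0284,0.01,-0.08],-1],
], newtons=40)

```text
t: 14.02
position: [0.5488, 0.1427, 0.0882]
ee_rot: [0.984, 0.18, -0.004, 0.0]
wrist_force: [-0.6, -0.3, 0.5]
opening: 0.0073
finger_force: 0.0
```

>>> carry_out([
  [[0,0,0],[0,0,0],-1],
  [[0,0,0],[0,0,0],-1],
  [[0,0,0],[0,0,-0.006],-1],
  [[0,0,0],[0,0,-0.009],-1],
  [[0,0,0],[0,0,-0.009],-1],
])

```text
t: 14.43
position: [0.552, 0.1438, 0.0834]
ee_rot: [0.984, 0.18, -0.0, 0.0]
wrist_force: [0.5, -0.3, 0.0]
opening: 0.0001
finger_force: 0.0
```

```bash
python3 -c "
from h import *
tips();s=env.sense();print(s['opening'],s['position'])"
```

```text
-1 26976 z max [0.06 0.06 0.06] x [[-0.0265, -0.0399, 0.0544], [0.0243, -0.0022, 0.0598]]
1 27464 z max [0.06 0.06 0.06] x [[-0.011, 0.0024, 0.0544], [0.0245, 0.0344, 0.0598]]
2.9310399334198e-05 [0.55203007 0.14389105 0.08357233]
```

>>> carry_out([
  [[0,0,0],[0,0,-0.002],-1],
  [[0,0,0],[0,0,-0.004],-1],
  [[0,0,0],[0,0,-0.006],-1],
  [[0,0,0],[0,0,-0.0075],-1],
  [[0,0,0],[0,0,-0.0075],-1],
])

```text
t: 14.9
position: [0.5518, 0.1439, 0.0756]
ee_rot: [0.984, 0.18, -0.0, 0.0]
wrist_force: [-0.8, -0.4, 0.6]
opening: -0.0002
finger_force: 0.0
```

>>> carry_out([
  [[0,0,0],[0,0,-0.001],-1],
  [[0,0,0],[0,0,-0.002],-1],
  [[0,0,0],[0,0,-0.002],-1],
  [[0,0,0],[0,0,-0.002],-1],
])

```text
t: 15.23
position: [0.552, 0.144, 0.0739]
ee_rot: [0.984, 0.18, -0.0, 0.0]
wrist_force: [-0.7, -0.4, 0.1]
opening: -0.0002
finger_force: 0.0
```

>>> carry_out([
  [[0,0,0],[0,0,-0.0007],-1],
  [[0,0,0],[0,0,-0.0014],-1],
  [[0,0,0],[0,0,-0.002],-1],
  [[0,0,0],[0,0,-0.002],-1],
])

```text
t: 15.57
position: [0.5531, 0.1445, 0.0729]
ee_rot: [0.984, 0.18, 0.001, -0.0]
wrist_force: [0.6, -0.4, 6.5]
opening: 0.0001
finger_force: 3.0
```

>>> carry_out([
  [[0,0,0],[0,0,-0.0007],-1],
  [[0,0,0],[0,0,-0.001],-1],
  [[0,0,0],[0,0,-0.001],-1],
])

```text
t: 15.82
position: [0.5532, 0.1445, 0.0728]
ee_rot: [0.984, 0.18, 0.001, 0.0]
wrist_force: [-3.2, -0.7, 14.9]
opening: 0.0004
finger_force: 7.4
```

>>> carry_out([
  [[0,0,0],[0,0,-0.0007],-1],
  [[0,0,0],[0,0,-0.001],-1],
  [[0,0,0],[0,0,-0.001],-1],
])

```text
t: 16.07
position: [0.5532, 0.1445, 0.0727]
ee_rot: [0.984, 0.18, 0.001, 0.0]
wrist_force: [-6.2, -2.8, 24.2]
opening: -0.0
finger_force: 11.9
```

```bash
cat >> h.py <<'E'
def planes(save=None):
    p=[.5442,.1404]; im,d,W=cloud('wrist',save); r=np.hypot(W[...,0]-p[0],W[...,1]-p[1])
    for n,m in [('top',(abs(W[...,2]-.084)<.0025)&(r<.0215)&(r>.009)),('face',(abs(W[...,2]-.072)<.003)&(r>.025)&(r<.028))]:
        P=W[m]
        if len(P)>20: A=np.c_[P[:,:2]-p[:2],np.ones(len(P))];print(n,len(P),np.linalg.lstsq(A,P[:,2],rcond=None)[0].round(4))
E
python3 -c "
from h import *
planes()"
```

```text
top 807 [-0.0122 -0.0081  0.084 ]
face 907 [0.0014 0.0001 0.0719]
```

>>> carry_out([
  [[0,0,0],[0,0,0.005],-1],
  [[0,0,0],[0,0,0.03],-1],
  [[0,0,0],[-0.01,-0.003,0.07],-1],
  [[0,0,0],[-0.02,-0.007,0.1],0],
  [[0,0,0],[-0.02,-0.007,0.1],0.5],
])

```text
t: 16.53
position: [0.534, 0.1377, 0.1756]
ee_rot: [0.984, 0.18, 0.004, -0.0]
wrist_force: [1.2, 0.9, 0.1]
opening: 0.023
finger_force: 0.0
```

```bash
python3 -c "
from h import *
planes('w8.png');planes('w9.png')
rings('w9.png',(.5442,.1404),.035,.084,.005,15)"
```

```text
top 1562 [-0.0091 -0.0062  0.0842]
face 552 [ 0.0005 -0.0003  0.0719]
top 1597 [-0.0089 -0.0052  0.0842]
face 550 [-0.0004 -0.0009  0.0719]
16.63 [0.5327 0.1369 0.1712] [ 0.3 -0.5 -0.3] 0.038 [-0.02  0.46 -0.4   1.83  0.23  0.89 -1.74]
z 0.08404550524975725
153 [0.5446 0.1406] 0.0224 0.00028 uv [317. 186.]
50 [0.545  0.1408] 0.0079 0.00024 uv [317. 186.]
```

>>> carry_out([
  [[0,0,0],[0.0115,0.0036,-0.02],-1],
  [[0,0,0],[0.0115,0.0036,-0.05],-1],
  [[0,0,0],[0.0115,0.0036,-0.07],-1],
  [[0,0,0],[0.0115,0.0036,-0.085],-1],
  [[0,0,0],[0.0115,0.0036,-0.085],-1],
])

```text
t: 17.1
position: [0.5401, 0.1396, 0.0803]
ee_rot: [0.984, 0.18, -0.004, 0.0]
wrist_force: [-0.3, -0.2, 0.5]
opening: -0.0004
finger_force: 0.0
```

>>> carry_out([
  [[0,0,0],[0,0,0],-1],
  [[0,0,0],[0,0,-0.004],-1],
  [[0,0,0],[0,0,-0.008],-1],
  [[0,0,0],[0,0,-0.011],-1],
  [[0,0,0],[0,0,-0.0115],-1],
])

```text
t: 17.52
position: [0.5435, 0.1405, 0.0734]
ee_rot: [0.984, 0.18, 0.0, 0.0]
wrist_force: [-1.1, -1.0, 0.2]
opening: 0.0002
finger_force: 0.0
```

>>> carry_out([
  [[0,0,0],[0,0,-0.0005],-1],
  [[0,0,0],[0,0,-0.001],-1],
  [[0,0,0],[0,0,-0.0015],-1],
  [[0,0,0],[0,0,-0.002],-1],
  [[0,0,0],[0,0,-0.002],-1],
])

```text
t: 17.93
position: [0.5437, 0.1405, 0.0728]
ee_rot: [0.984, 0.18, 0.0, 0.0]
wrist_force: [-4.2, -1.9, 11.3]
opening: 0.0001
finger_force: 5.7
```

>>> carry_out([
  [[0,0,0],[0,0,-0.0005],-1],
  [[0,0,0],[0,0,-0.001],-1],
  [[0,0,0],[0,0,-0.0013],-1],
  [[0,0,0],[0,0,-0.0013],-1],
])

```text
t: 18.27
position: [0.5437, 0.1405, 0.0724]
ee_rot: [0.984, 0.18, 0.0, 0.001]
wrist_force: [-8.6, -2.8, 21.5]
opening: 0.0003
finger_force: 10.8
```

>>> carry_out([
  [[0,0,0],[0,0,-0.0004],-1],
  [[0,0,0],[0,0,-0.0006],-1],
  [[0,0,0],[0,0,-0.0006],-1],
])

```text
t: 18.52
position: [0.5437, 0.1405, 0.0724]
ee_rot: [0.984, 0.18, 0.0, 0.001]
wrist_force: [-9.0, -2.9, 27.1]
opening: -0.0001
finger_force: 13.3
```

>>> carry_out([
  [[0,0,0],[0,0,0.005],-1],
  [[0,0,0],[0,0,0.03],-1],
  [[0,0,0],[-0.005,-0.001,0.07],-1],
  [[0,0,0],[-0.01,-0.003,0.1],0],
  [[0,0,0],[-0.01,-0.003,0.1],0.5],
])

```text
t: 18.93
position: [0.5367, 0.1388, 0.1758]
ee_rot: [0.984, 0.18, 0.005, -0.0]
wrist_force: [1.0, 1.0, 0.6]
opening: 0.0237
finger_force: 0.0
```

```bash
python3 -c "
from h import *
planes('w8.png');planes('w9.png')
rings('w9.png',(.5442,.1404),.035,.084,.005,15)"
```

```text
top 1545 [0.0006 0.0004 0.0839]
face 531 [0.0025 0.     0.072 ]
top 1585 [0.0031 0.0017 0.0839]
face 545 [0.0012 0.002  0.0719]
19.03 [0.5345 0.1377 0.1711] [-0.4 -0.5 -0.2] 0.0382 [-0.02  0.46 -0.41  1.83  0.23  0.89 -1.74]
z 0.08381821402609908
154 [0.5446 0.1406] 0.0224 0.00029 uv [317. 188.]
54 [0.5446 0.1407] 0.008 0.00023 uv [317. 189.]
```

>>> carry_out([
  [[0,0,0],[-0.01,-0.03,0.02],0.5],
  [[0,0,0],[-0.02,-0.065,0.04],0.5],
  [[0,0,0],[-0.034,-0.104,0.04],0.5],
  [[0,0,0],[-0.046,-0.143,0.04],0.5],
  [[0,0,0],[-0.058,-0.18,0.04],0.5],
])

```text
t: 19.5
position: [0.4739, -0.0444, 0.2085]
ee_rot: [0.984, 0.18, -0.001, -0.0]
wrist_force: [0.9, -0.7, 0.3]
opening: 0.0644
finger_force: 0.0
```

>>> carry_out([
  [[0,0,0],[-0.0135,-0.0375,0],0.2],
  [[0,0,0],[-0.0135,-0.0375,0],0.2],
  [[0,0,0],[-0.0135,-0.0375,0],0.2],
  [[0,0,0],[-0.0135,-0.0375,0],0.2],
  [[0,0,0],[-0.0135,-0.0375,0],0.2],
])

```text
t: 19.92
position: [0.4622, -0.0784, 0.209]
ee_rot: [0.983, 0.181, -0.0, -0.001]
wrist_force: [-0.3, 0.2, 0.5]
opening: 0.0513
finger_force: 0.0
```

```bash
python3 -c "
from h import *
im,d,W=rings('w10.png',(.47,-.071),.03,.098,.006,15)
rings('w10b.png',(.47,-.071),.08,.068,.005,60)
r=np.hypot(W[...,0]-.47,W[...,1]+.071);z=W[...,2]
print(np.median(z[(r<.014)&(z>.08)]),np.median(z[(r>.025)&(r<.05)&(z>.06)]))"
```

```text
19.92 [ 0.4622 -0.0784  0.209 ] [-0.3  0.2  0.5] 0.0513 [ 0.39  0.27 -0.36  2.    0.12  0.9  -1.25]
z 0.09779810719741444
102 [ 0.4715 -0.0714] 0.0164 0.00032 uv [313. 181.]
19.97 [ 0.4623 -0.0783  0.2091] [-0.3  0.5  0.8] 0.0512 [ 0.39  0.27 -0.36  1.99  0.12  0.9  -1.25]
z 0.06774506857023825
300 [ 0.4716 -0.0713] 0.0538 0.0003 uv [314. 172.]
114 [ 0.4666 -0.0729] 0.0201 0.00094 uv [314. 180.]
0.30614194845779663 0.2773180223596171
```

View pics/w10.png

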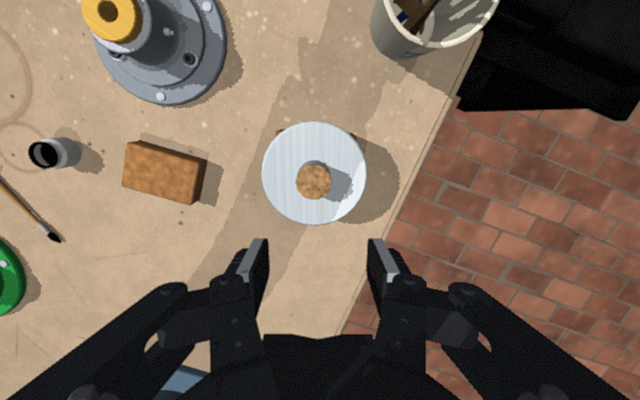

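>>> carry_out([
  [[0,0,0],[0.0085,0.0091,-0.02],0.4],
  [[0,0,0],[0.0085,0.0091,-0.05],0.4],
  [[0,0,0],[0.0085,0.0091,-0.08],0.4],
  [[0,0,0],[0.0085,0.0091,-0.11],0.4],
  [[0,0,0],[0.0085,0.0091,-0.125],0.4],
])

```text
t: 20.43
position: [0.469, -0.0693, 0.0815]
ee_rot: [0.983, 0.181, -0.002, -0.001]
wrist_force: [0.5, 0.2, -0.1]
opening: 0.0599
finger_force: 0.0
```

>>> carry_out([
  [[0,0,0],[0,0,-0.01],0.4],
  [[0,0,0],[0,0,-0.018],0.4],
  [[0,0,0],[0,0,-0.0245],0.4],
  [[0,0,0],[0,0,-0.0245],0.4],
  [[0,0,0],[0,0,-0.0245],0.4],
])

```text
t: 20.85
position: [0.4711, -0.0708, 0.0605]
ee_rot: [0.984, 0.18, 0.0, 0.0]
wrist_force: [-0.5, -0.4, -0.1]
opening: 0.0598
finger_force: 0.0
```

>>> carry_out([
  [[0,0,0],[0,0,0],0.1],
  [[0,0,0],[0,0,0],-0.1],
  [[0,0,0],[0,0,0],-0.4],
  [[0,0,0],[0,0,0],-0.4],
  [[0,0,0],[0,0,0],-0.4],
], newtons=70)

```text
t: 21.27
position: [0.4711, -0.0709, 0.0611]
ee_rot: [0.984, 0.18, 0.001, 0.0]
wrist_force: [-1.9, -0.2, 7.8]
opening: 0.0309
finger_force: 68.7
```

>>> carry_out([
  [[0,0,0],[0,0,0],-0.4],
  [[0,0,0],[0,0,0.02],-0.4],
  [[0,0,0],[0,0,0.05],-0.4],
  [[0,0,0],[0,0,0.08],-0.4],
  [[0,0,0],[0,0,0.11],-0.4],
])

```text
t: 21.68
position: [0.4696, -0.0708, 0.1711]
ee_rot: [0.984, 0.18, -0.001, -0.0]
wrist_force: [0.5, 0.4, -4.3]
opening: 0.0309
finger_force: 70.2
```

>>> carry_out([
  [[0,0,0],[0,0,0.03],-0.4],
  [[0,0,0],[0,0,0.03],-0.4],
  [[0,0,0],[0,0,0.03],-0.4],
  [[0,0,0],[0,0,0.03],-0.4],
])

```text
t: 22.02
position: [0.4694, -0.0709, 0.1991]
ee_rot: [0.984, 0.18, -0.001, -0.0]
wrist_force: [-0.8, -0.3, -4.5]
opening: 0.0308
finger_force: 70.8
```

```bash
python3 -c "
from h import *
s=env.sense();p=s['position']
im,d,W=rings('w11.png',p[:2],.07,p[2]+.0075,.006,60)
r=np.hypot(W[...,0]-p[0],W[...,1]-p[1])
T=R.from_quat(s['ee_rot']);L=(W-p)@T.as_matrix()
m=(abs(L[...,2]+.0075)<.006)&(r<.05)&(L[...,0]>.02)
P=W[m];A=np.c_[P[:,:2]-p[:2],np.ones(len(P))];print('tilt',len(P),np.linalg.lstsq(A,P[:,2]-p[2],rcond=None)[0].round(4))
print(T.as_matrix()[:,2])
rings('w11b.png',p[:2],.0165,p[2]+.0375,.004,20)
"
```

```text
22.02 [ 0.4694 -0.0709  0.1991] [-0.8 -0.3 -4.5] 0.0308 [ 0.37  0.29 -0.37  1.99  0.14  0.88 -1.28]
z 0.20560791283710309
215 [ 0.4326 -0.0856] 0.0192 0.00436 uv [317. 314.]
587 [ 0.4754 -0.0694] 0.0489 0.00715 uv [318. 218.]
tilt 7123 [-0.0002  0.0021  0.0065]
[-1.90837481e-03 -6.68661213e-05 -9.99998177e-01]
22.07 [ 0.4691 -0.0708  0.1986] [ 0.5 -0.3 -5.4] 0.0312 [ 0.37  0.29 -0.37  1.99  0.14  0.88 -1.28]
z 0.23513628992610147
211 [ 0.4696 -0.071 ] 0.0162 0.00029 uv [317. 275.]
```

```bash
python3 -c "
from h import *
p=env.sense()['position']
rings('w11c.png',p[:2],.021,p[2]+.0365,.004,20)
"
```

```text
22.12 [ 0.469  -0.0708  0.1984] [-0.7 -0.5 -3.6] 0.0312 [ 0.37  0.29 -0.37  1.99  0.14  0.88 -1.28]
z 0.2349636726930705
20 [ 0.4851 -0.0829] 0.0014 0.00029 uv [354. 255.]
27 [ 0.4732 -0.0519] 0.0019 0.00023 uv [279. 255.]
217 [ 0.4697 -0.0713] 0.0168 0.00034 uv [318. 274.]
```

>>> carry_out([
  [[0,0,0],[0,0.03,0],-0.4],
  [[0,0,0],[0,0.065,0],-0.4],
  [[0,0,0],[0.005,0.1,0],-0.4],
  [[0,0,0],[0.02,0.13,0],-0.4],
  [[0,0,0],[0.04,0.16,0],-0.4],
])

```text
t: 22.58
position: [0.5089, 0.0907, 0.1988]
ee_rot: [0.984, 0.18, -0.002, 0.0]
wrist_force: [1.3, -1.4, -3.7]
opening: 0.031
finger_force: 70.7
```

>>> carry_out([
  [[0,0,0],[0.015,0.025,0],-0.4],
  [[0,0,0],[0.0333,0.0519,0],-0.4],
  [[0,0,0],[0.0333,0.0519,-0.02],-0.4],
  [[0,0,0],[0.0333,0.0519,-0.04],-0.4],
  [[0,0,0],[0.0333,0.0519,-0.04],-0.4],
])

```text
t: 23.0
position: [0.5404, 0.1404, 0.1551]
ee_rot: [0.984, 0.181, -0.005, 0.0]
wrist_force: [-1.4, -1.3, -4.8]
opening: 0.0308
finger_force: 70.5
```

>>> carry_out([
  [[0,0,0],[0,0,0],-0.4],
  [[0,0,0],[0,0,0],-0.4],
  [[0,0,0],[0,0,0],-0.4],
  [[0,0,0],[0,0,0],-0.4],
  [[0,0,0],[0,0,0],-0.4],
])

```text
t: 23.42
position: [0.5444, 0.141, 0.161]
ee_rot: [0.984, 0.18, 0.001, 0.0]
wrist_force: [0.6, -0.2, -3.6]
opening: 0.0311
finger_force: 70.5
```

>>> carry_out([
  [[0,0,0],[0,0,-0.008],-0.4],
  [[0,0,0],[0,0,-0.016],-0.4],
  [[0,0,0],[0,0,-0.02],-0.4],
  [[0,0,0],[0,0,-0.02],-0.4],
  [[0,0,0],[0,0,-0.02],-0.4],
])

```text
t: 23.83
position: [0.5434, 0.141, 0.1395]
ee_rot: [0.984, 0.18, -0.001, 0.0]
wrist_force: [0.4, -1.3, -4.6]
opening: 0.0312
finger_force: 70.5
```

>>> carry_out([
  [[0,0,0],[0,0,-0.002],-0.4],
  [[0,0,0],[0,0,-0.004],-0.4],
  [[0,0,0],[0,0,-0.006],-0.4],
  [[0,0,0],[0,0,-0.008],-0.4],
  [[0,0,0],[0,0,-0.008],-0.4],
])

```text
t: 24.25
position: [0.5436, 0.141, 0.1317]
ee_rot: [0.984, 0.18, -0.0, 0.0]
wrist_force: [-0.5, -0.1, -4.5]
opening: 0.0307
finger_force: 70.5
```

Entering freely (4 mm in). Continue gently.

>>> carry_out([
  [[0,0,0],[0,0,-0.0015],-0.4],
  [[0,0,0],[0,0,-0.003],-0.4],
  [[0,0,0],[0,0,-0.0045],-0.4],
  [[0,0,0],[0,0,-0.006],-0.4],
  [[0,0,0],[0,0,-0.006],-0.4],
])

```text
t: 24.67
position: [0.5437, 0.141, 0.1257]
ee_rot: [0.984, 0.18, -0.0, 0.0]
wrist_force: [-0.4, 0.4, -3.7]
opening: 0.0312
finger_force: 70.5
```

>>> carry_out([
  [[0,0,0],[0,0,-0.002],-0.4],
  [[0,0,0],[0,0,-0.004],-0.4],
  [[0,0,0],[0,0,-0.006],-0.4],
  [[0,0,0],[0,0,-0.008],-0.4],
  [[0,0,0],[0,0,-0.008],-0.4],
])

```text
t: 25.08
position: [0.5435, 0.141, 0.1176]
ee_rot: [0.984, 0.18, -0.0, 0.0]
wrist_force: [-0.4, -0.8, -4.8]
opening: 0.0307
finger_force: 70.5
```

>>> carry_out([
  [[0,0,0],[0,0,-0.003],-0.4],
  [[0,0,0],[0,0,-0.006],-0.4],
  [[0,0,0],[0,0,-0.009],-0.4],
  [[0,0,0],[0,0,-0.012],-0.4],
  [[0,0,0],[0,0,-0.012],-0.4],
])

```text
t: 25.5
position: [0.5434, 0.1409, 0.1053]
ee_rot: [0.984, 0.18, -0.001, 0.0]
wrist_force: [-0.0, -0.4, -4.0]
opening: 0.0309
finger_force: 70.5
```

>>> carry_out([
  [[0,0,0],[0,0,-0.003],-0.4],
  [[0,0,0],[0,0,-0.006],-0.4],
  [[0,0,0],[0,0,-0.009],-0.4],
  [[0,0,0],[0,0,-0.011],-0.4],
  [[0,0,0],[0,0,-0.011],-0.4],
])

```text
t: 25.92
position: [0.5435, 0.141, 0.0945]
ee_rot: [0.984, 0.18, -0.0, 0.0]
wrist_force: [0.5, -0.5, -4.1]
opening: 0.031
finger_force: 70.5
```

>>> carry_out([
  [[0,0,0],[0,0,-0.0007],-0.4],
  [[0,0,0],[0,0,-0.0014],-0.4],
  [[0,0,0],[0,0,-0.002],-0.4],
  [[0,0,0],[0,0,-0.002],-0.4],
])

```text
t: 26.25
position: [0.5439, 0.1411, 0.0931]
ee_rot: [0.984, 0.18, -0.0, 0.0]
wrist_force: [-0.6, -0.3, -3.6]
opening: 0.0311
finger_force: 70.5
```

>>> carry_out([
  [[0,0,0],[0,0,-0.0006],-0.4],
  [[0,0,0],[0,0,-0.0012],-0.4],
  [[0,0,0],[0,0,-0.0018],-0.4],
  [[0,0,0],[0,0,-0.0018],-0.4],
])

```text
t: 26.58
position: [0.5439, 0.141, 0.0913]
ee_rot: [0.984, 0.18, 0.0, 0.0]
wrist_force: [-0.1, -0.3, -3.4]
opening: 0.0308
finger_force: 70.9
```

>>> carry_out([
  [[0,0,0],[0,0,-0.0006],-0.4],
  [[0,0,0],[0,0,-0.0012],-0.4],
  [[0,0,0],[0,0,-0.0015],-0.4],
  [[0,0,0],[0,0,-0.0015],-0.4],
])

```text
t: 26.92
position: [0.5441, 0.1412, 0.0912]
ee_rot: [0.984, 0.18, 0.0, 0.0]
wrist_force: [-4.9, -1.2, 10.7]
opening: 0.0311
finger_force: 72.0
```

>>> carry_out([
  [[0,0,0],[0,0,0.001],-0.4],
  [[0,0,0],[0,0,0.001],-0.1],
  [[0,0,0],[0,0,0.001],0.2],
  [[0,0,0],[0,0,0.001],0.4],
  [[0,0,0],[0,0,0.001],0.4],
])

```text
t: 27.33
position: [0.5441, 0.1412, 0.0908]
ee_rot: [0.984, 0.18, 0.0, -0.0]
wrist_force: [-0.2, -0.2, 0.1]
opening: 0.0601
finger_force: 0.0
```

>>> carry_out([
  [[0,0,0],[0,0,0.015],0.4],
  [[0,0,0],[0,0,0.045],0.4],
  [[0,0,0],[0,0,0.08],0.4],
  [[0,0,0],[-0.02,-0.007,0.12],0.4],
  [[0,0,0],[-0.02,-0.007,0.12],0.4],
])

```text
t: 27.75
position: [0.5255, 0.135, 0.2168]
ee_rot: [0.984, 0.18, 0.004, -0.0]
wrist_force: [-0.2, 0.6, 0.6]
opening: 0.0593
finger_force: 0.0
```

>>> carry_out([
  [[0,0,0],[0,0,0],0.4],
  [[0,0,0],[0,0,0],0.4],
  [[0,0,0],[0,0,0],0.4],
  [[0,0,0],[0,0,0],0.4],
])

```text
t: 28.08
position: [0.5232, 0.1339, 0.2092]
ee_rot: [0.984, 0.18, -0.001, -0.0]
wrist_force: [0.0, 1.0, 0.6]
opening: 0.0596
finger_force: 0.0
```

```bash
python3 -c "
from h import *
im,d,W=rings('w12.png',(.5445,.1406),.065,.098,.004,60)
r=np.hypot(W[...,0]-.5445,W[...,1]-.1406);z=W[...,2]
m=(r>.022)&(r<.05)&(abs(z-.098)<.006);P=W[m];A=np.c_[P[:,:2]-[.5445,.1406],np.ones(len(P))];print('disc',np.linalg.lstsq(A,P[:,2],rcond=None)[0].round(4))
print('stub',np.median(z[(r<.012)&(z>.11)]))
im,d,W=cloud('side','side1.png'); cv2.imwrite('pics/side1c.png',cv2.resize(im[140:260,200:400],(800,480)))
for n in ['ink_pot','glue_bottle','sanding_block']: print(n,[np.round(r['xyz'],3).tolist() for r in spotter.landmark_of('side',n)][:2])
"
```

```text
28.08 [0.5232 0.1339 0.2092] [0.  1.  0.6] 0.0596 [ 0.02  0.4  -0.44  1.82  0.2   0.97 -1.72]
z 0.09775478075632917
335 [0.5445 0.1405] 0.0538 0.00029 uv [318. 167.]
123 [0.5398 0.1387] 0.0201 0.0008 uv [318. 175.]
disc [0.0018 0.0001 0.0978]
stub 0.3090928698543412
ink_pot [[0.377, 0.226, 0.0]]
glue_bottle [[0.658, 0.26, 0.001]]
sanding_block [[0.398, 0.097, -0.002]]
```

View pics/side1c.png

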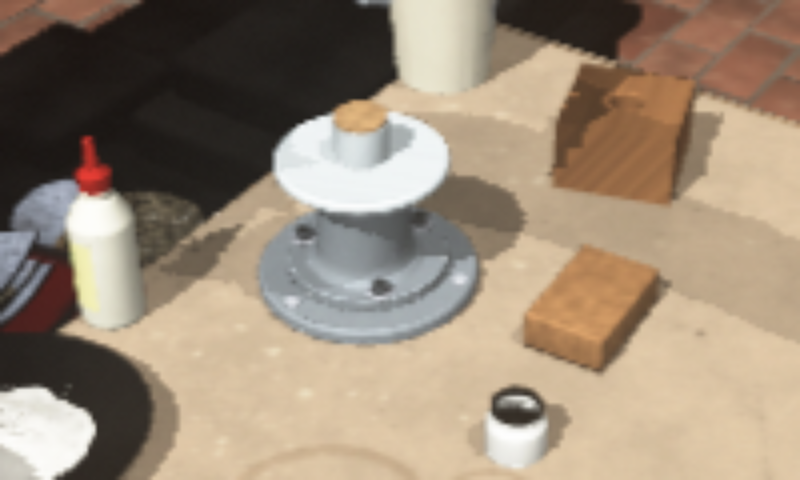

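The side view shows the wheel head seated level on the stand at about (360,160). The disc top is at 97.8 mm against the ideal 98 mm, and the bystanders are where they were.

```bash
python3 -c "
from h import *
print(env.close_job())"
```

```text
the job is handed in; nothing more can be done
None
```

The bushing is pressed home and level in the stand. The wheel head's collar sits fully down on it, the peak push on the bushing read about 29 N, the bystanders are where they were, and the job is handed in at about 28 s.

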